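# Make up a slide-staining kit and a cell-seeding kit

### The job

Make up two kits from the stock on the bench. In the long tray put the culture dish, the slide box and the taller round bottle; in the short tray put the culture flask (its cap may point to either end) and the small vial: each set down, not dropped, flat or upright and the right way up, in the nest shaped for it. Leave the square bottle, the timer and the pipette-tip box where they are.

Things in the scene. Friction and masses are not known exactly. Their poses are not given: they have to be found in the camera images.
- bottle_mid (a point): Taller round bottle of amber glass with a white screw cap, standing, about 160 g: diameter 38 up to 52 mm, then a shoulder and a cap of diameter 30; 75 tall. The point is at its centre, 37.5 above its underside; z axis up. Belongs in the mid-sized round nest at one end of the long tray.
- vial_mid (a point): Small amber glass vial with a white screw cap, standing, about 50 g: diameter 30 up to 33 mm, cap diameter 24; 48 tall. The point is at its centre, 24 above its underside; z axis up. Belongs in the round nest of the short tray.
- dish_mid (a point): Closed round culture dish, pale with a pinkish top, lying flat, about 40 g: diameter 54 (51 in the lowest 8 mm), 18 tall. The point is at its centre, 9 above its underside; z axis up. Belongs in the biggest round nest, at the other end of the long tray.
- mailer_mid (a point): Slide box: flat pale oblong plastic box with a dark seam round its sides and thin grey lines along the top, about 40 g: 76 (its x) by 30 (its y) by 20 tall. The point is at its centre, 10 above its underside; z axis up. Belongs in the oblong nest in the middle of the long tray, long side along the nest, either way round.
- flask_mid (a point): Culture flask lying flat, about 50 g: pale oblong body 66 (along its x) by 42 (its y) by 24 tall, with a short neck and an orange cap of diameter 23 at its +x end; 95 long overall. The point is half-way along the overall length and half-way up, 12 above the underside: the body runs from x = -47.5 to +18.5, neck and cap from there to +47.5; z axis up. Belongs in the oblong nest of the short tray, lengthwise, cap to either end.
- square_bottle_mid (a point): White plastic bottle, 40 by 40 square up to 50 mm, round cap, 70 tall; the point is at its centre, 35 above the underside. Stands among the stock, is not needed and stays where it is (within 20 mm).
- long_tray: Fixed white kit tray with dark nest floors and three nests in a row, 104 (x) by 300 (y), 7 tall; origin at the centre of its underside. Nest centres in its frame (mm): biggest round nest, diameter 70, at x 0, y -100, for the dish; oblong nest 92 (x) by 46 (y) at x 0, y 0, for the slide box; mid-sized round nest, diameter 54, at x 0, y +100, for the taller bottle. All nests are 4 mm deep with a flat floor 3 mm above the table and leave about 8 mm of play round their own thing.
- short_tray: Fixed white kit tray with dark nest floors and two nests, 124 (x) by 170 (y), 7 tall; origin at the centre of its underside. Nest centres in its frame (mm): oblong nest 111 (x) by 58 (y) at x 0, y -43, for the flask; round nest, diameter 46, at x 0, y +50, for the vial. All nests are 4 mm deep with a flat floor 3 mm above the table and leave about 8 mm of play round their own thing.
- tip_box: Grey pipette-tip box with a pale lid, loose, 119 by 84 by 63 tall, origin at the centre of its underside; to the robot's left, stays where it is (within 20 mm).
- timer: White bench timer with a blank screen, loose, lying flat, 55 by 75 by 22 tall, origin at the centre of its underside; to the robot's right, stays where it is (within 20 mm).
There are look-alikes about, which are no part of the job. What is shaped like the part that bears flask_mid but brown or purple is not meant.

How it is judged:
At the end, for the whole second after the job is handed in: Each thing in its own nest (dish, slide box, taller bottle: long tray; flask, vial: short tray): centre within 10 mm along each tray axis, 3 mm in height, tilt under 0.1 rad, slower than 0.02 m/s; square bottle, timer and tip box moved less than 20 mm (x of dish_mid in the frame of long_tray between -0.01 and 0.01 m and y of dish_mid in the frame of long_tray between -0.11 and -0.09 m and z of dish_mid in the frame of long_tray between 0.009 and 0.015 m and angle between each of dish_mid, mailer_mid, bottle_mid, flask_mid, vial_mid's own z axis and vertical below 0.1 rad and linear speed of each of dish, mailer, bottle, flask, vial below 0.02 m/s and x of mailer_mid in the frame of long_tray between -0.01 and 0.01 m and y of mailer_mid in the frame of long_tray between -0.01 and 0.01 m and z of mailer_mid in the frame of long_tray between 0.01 and 0.016 m and x of bottle_mid in the frame of long_tray between -0.01 and 0.01 m and y of bottle_mid in the frame of long_tray between 0.09 and 0.11 m and z of bottle_mid in the frame of long_tray between 0.0375 and 0.0435 m and x of flask_mid in the frame of short_tray between -0.01 and 0.01 m and y of flask_mid in the frame of short_tray between -0.053 and -0.033 m and z of flask_mid in the frame of short_tray between 0.012 and 0.018 m and x of vial_mid in the frame of short_tray between -0.01 and 0.01 m and y of vial_mid in the frame of short_tray between 0.04 and 0.06 m and z of vial_mid in the frame of short_tray between 0.024 and 0.03 m and distance of each of square_bottle_mid, tip_box, timer from where it was at the start of the episode below 0.02 m); the robot touches nothing.
It fails at once if a stock thing is dropped: it moves faster than 0.75 m/s (a fall of some 3 cm) out of the fingers ((linear speed of bottle above 0.75 m/s and contact force between bottle and the fingers below 0.05 N) or (linear speed of vial above 0.75 m/s and contact force between vial and the fingers below 0.05 N) or (linear speed of dish above 0.75 m/s and contact force between dish and the fingers below 0.05 N) or (linear speed of mailer above 0.75 m/s and contact force between mailer and the fingers below 0.05 N) or (linear speed of flask above 0.75 m/s and contact force between flask and the fingers below 0.05 N)).
It fails at once if the square bottle is shifted by more than 20 mm (distance of square_bottle_mid from where it was at the start of the episode above 0.02 m).
It fails at once if the tip box is shifted by more than 20 mm (distance of tip_box from where it was at the start of the episode above 0.02 m).
It fails at once if the timer is shifted by more than 20 mm (distance of timer from where it was at the start of the episode above 0.02 m).
It also fails if it takes over 120 s, if anything falls off the work surface, if the arm or the gripper's body presses on something with over 40 N, if the wrist force passes 120 N, or if a joint passes its speed limit or range.

### The arm

A 7-joint arm with a two-finger parallel gripper is mounted at the origin on the work surface. World frame = base frame: x ahead of the robot, y to its left, z up, the work surface at z = 0. Lengths are in m, angles in rad, forces in N, time in s.
With the tool pointing down it reaches from about 0.425 to 0.925 m from the base axis. Payload 6.8 kg.
Tool frame: the origin (TCP) lies on the centre line of the jaws, within the pads' length; the fingertips stand 17 mm ahead of it and the grasp point (between the pads) lies 2 mm behind it; z points along the fingers, x is the direction in which the jaws open and shut, and the axes are right-handed (so a half turn about z gives the same grasp; the last joint's range is limited). The gripper opens to 85 mm and grips with 20 to 120 N. Pads are 22 mm wide; open, the fingers measure 114 mm over their backs; the gripper's body (76 mm by 85 mm) begins 54 mm behind the grasp point. The pads swing forward as they close: fully open they stand 13 mm farther back than shut.
Start: joints at [-0.108, 0.477, 0.022, 1.555, -0.011, 1.109, -0.083], TCP at [0.675, 0, 0.248] pointing down, gripper open.
Joint ranges: [-2.96, 2.96], [-0.34, 2.1], [-1.41, 1.46], [0.24, 2.44], [-1.37, 4.51], [0.17, 1.92], [-2.96, 2.96]. Speed limits (rad/s): [2.39, 2.39, 3.14, 3.14, 3.14, 3.14, 3.14].

### API

Orientations are given as a rotation vector (axis times angle).
In Python, from bench import r gives the robot as it stands.
- The arm moves only by the tool arm_command, never from a script. Its argument "increments" is a list of rows, each a list of 3 entries, a list of its own where there are three numbers: the shift along the world's x, y, z in m, then the turn, a rotation vector about the world's x, y, z in rad, then the opening in per cent of the stroke, from 0 (shut) to 100 (fully open). A call has 1 to 10 rows; each row is the pose to reach, as a shift and turn from the pose commanded when the call began; what a row does not reach only later rows make up. A row lasts 1/10 s, in which the tool goes at most 50 mm and 8.59 degrees, less where a joint would pass 70% of its speed; a pose out of reach is approached as far as the arm can. A call with a gripper value outside its range is refused whole. The fingers move at their own pace and stop on an object; "newtons" is the grip in N (left out, the last holds). Time passes only in rows, so rows that repeat a pose let the fingers close. It gives the time, the measured TCP pose, the force and the opening at its end, in the units of the state.
- r.get_obs(): the state, without advancing time (a new reading comes with each control period).
- r.grab_frame(name): name is "scene" or "side" or "wrist"; returns the picture (384x512x3 uint8, blue, green, red); there is no depth.
- r.camera_model(name): a dict with "camera_matrix" (3x3 intrinsics, pixels), "camera_from_world" (4x4, takes a point from world to camera coordinates). Camera axes: x right, y down, z forward; pixel columns grow to the right and rows downward; lengths in m; the calibration is good to about 2 mm. The wrist camera is an equidistant fisheye: a pixel r from the principal point sees the ray r / f radians off the axis. A picture is of the moment at which its call begins: read the wrist's pose just before it. camera_model takes no time and is no camera call; for the wrist camera it gives the pose at the moment of the call.
- r.hand_in(): hands the job in, once; it reports no verdict.
The state is a dict: "clock": time; "joints": joint angles; "qvel": joint speeds; "tau": joint torques, N m; "tcp_pos": TCP position; "orientation": TCP orientation; "contact_force": force on the tool from outside, world axes, zero at the start; "moment": the same for the moment, N m; "grip_width": finger opening in m.
Only numpy, scipy, OpenCV 4.12 (cv2) and the standard library are available. Lean on these libraries where they do the work, as an engineer would, in place of code of your own. Each camera call takes 0.05 s, during which the arm holds its last target. There are 200 camera calls.

## Working session

There is one attempt and no reset: what is moved stays moved. The work goes in short steps, Python scripts to look and compute and a tool call to move; the robot and the scene stay as the last step left them, time stands still between calls to the robot, and variables do not carry over. Pictures are saved under pics/ and viewed, about 12 in all and at most 16, crops included, and the job is handed in when it is done.

Besides the shell and the picture viewer there is one more tool, called after "Request:" as a command line: name --argument value ..., lists and objects as JSON in quotes. arm_command: Moves the arm, as the interface text tells. Its arguments: {"type":"object","properties":{"increments":{"type":"array","items":{"type":"array"}},"newtons":{"type":"number"}},"required":["increments"]}

```bash
ls; mkdir -p pics; python3 - <<'E'
from bench import r
import cv2,numpy as np
np.set_printoptions(precision=4,suppress=True)
o=r.get_obs();print(o)
for n in("scene","side","wrist"):
    cv2.imwrite(f"pics/{n}0.png",r.grab_frame(n)); m=r.camera_model(n);print(n,m["camera_matrix"],m["camera_from_world"])
E
```

```text
pics
{'clock': 0.0, 'joints': array([-0.1081,  0.4778,  0.0224,  1.5565, -0.0115,  1.1093, -0.0831]), 'qvel': array([-0.0009, -0.001 ,  0.0004,  0.    ,  0.0002, -0.0016,  0.0009]), 'tau': array([ -0.0005, -59.6444,   1.6077, -28.1195,   0.0124,   0.0094,
         0.    ]), 'tcp_pos': array([ 0.6744, -0.    ,  0.2473]), 'orientation': array([ 3.1414,  0.    , -0.0029]), 'contact_force': array([ 0.3254, -0.5762,  0.4959]), 'moment': array([-0.0074, -0.0459, -0.0166]), 'grip_width': 0.08552177861474593}
scene [[487.3565   0.     248.9567]
 [  0.     487.3565 192.9364]
 [  0.       0.       1.    ]] [[-0.257   0.9663  0.016   0.133 ]
 [ 0.7672  0.2141 -0.6046 -0.3769]
 [-0.5876 -0.1431 -0.7964  2.0444]
 [ 0.      0.      0.      1.    ]]
side [[360.3452   0.     254.0514]
 [  0.     360.3452 188.2654]
 [  0.       0.       1.    ]] [[ 0.7705 -0.6373 -0.0118 -0.4197]
 [-0.321  -0.372  -0.871   0.2051]
 [ 0.5507  0.6749 -0.4912  0.8389]
 [ 0.      0.      0.      1.    ]]
wrist [[297.3186   0.     254.0308]
 [  0.     297.3186 190.198 ]
 [  0.       0.       1.    ]] [[ 1.     -0.0008 -0.0021 -0.6741]
 [-0.0002 -0.9578  0.2873 -0.0375]
 [-0.0022 -0.2873 -0.9578  0.3805]
 [ 0.      0.      0.      1.    ]]
```

```bash
python3 - <<'E'
import cv2
for n in("scene","side"):
    cv2.imwrite(f"pics/{n}0b.png",cv2.resize(cv2.imread(f"pics/{n}0.png"),(800,600),interpolation=cv2.INTER_CUBIC))
E
```

```text
(no output)
```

View pics/scene0b.png

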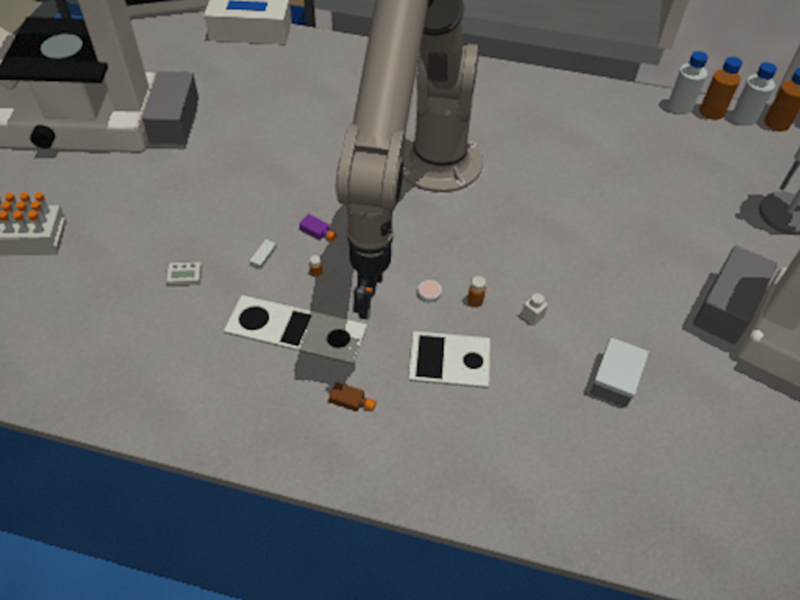

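View pics/side0b.png

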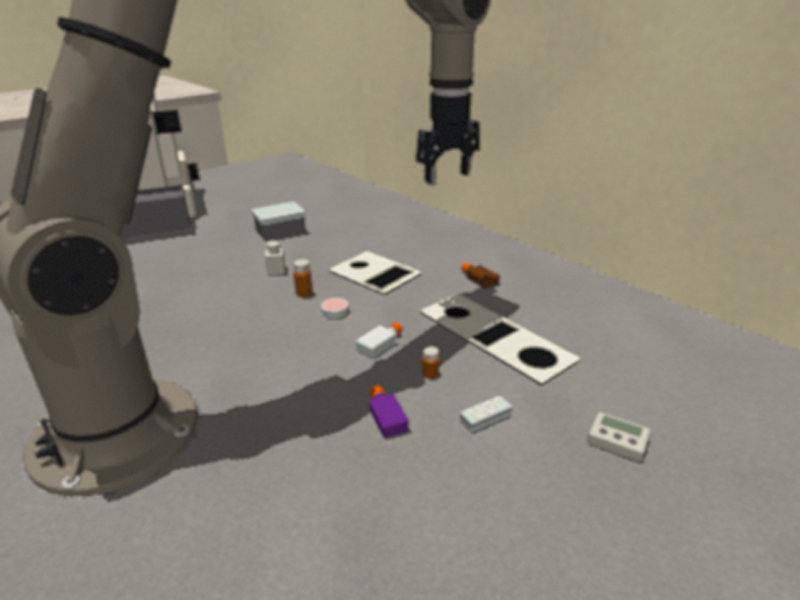

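View pics/wrist0.png

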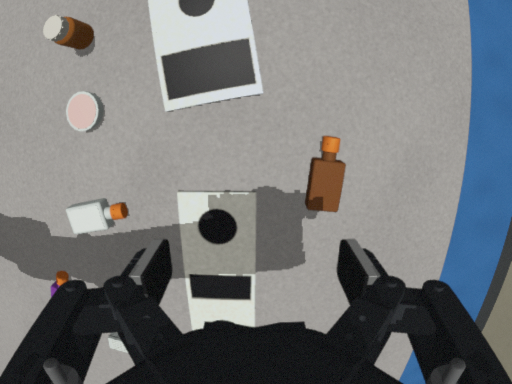

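```bash
cat > h.py <<'E'
import cv2,numpy as np
from bench import r
np.set_printoptions(precision=4,suppress=True)
def world(name,px,z,m=None):
    m=m or r.camera_model(name); K=m["camera_matrix"];T=m["camera_from_world"];R=T[:3,:3];C=-R.T@T[:3,3]
    p=np.array(px,float).reshape(-1,1,2)
    u=(cv2.fisheye.undistortPoints(p,K,np.zeros(4)) if name=="wrist" else cv2.undistortPoints(p,K,None)).reshape(-1,2)
    d=np.c_[u,np.ones(len(u))]@R
    return C+d*((z-C[2])/d[:,2])[:,None]
def pix(name,P,m=None):
    m=m or r.camera_model(name); T=m["camera_from_world"];rv=cv2.Rodrigues(T[:3,:3])[0];P=np.array(P,float).reshape(-1,1,3)
    return (cv2.fisheye.projectPoints(P,rv,T[:3,3].reshape(3,1),m["camera_matrix"],np.zeros(4))[0] if name=="wrist" else cv2.projectPoints(P,rv,T[:3,3],m["camera_matrix"],None)[0]).reshape(-1,2)
E
python3 - <<'E'
from h import *
s=1.5625
def show(n,d,k):
    for a,(u,v,z) in d.items(): print(n,a,world(n,[(u/k,v/k)],z)[0][:2])
show("side",dict(mailer=(486,409,.02),vialcap=(431,352,.048),flask=(377,337,.024),fcap=(397,328,.012),dish=(335,304,.018),bcap=(303,266,.075),sq=(275,246,.07),timer=(620,430,.022),tip=(279,212,.063),
 Lbig=(538,357,.003),Lob=(496,333,.003),Lmid=(457,312,.003),Sob=(388,277,.003),Sround=(359,264,.003),purple=(388,412,.024)),s)
show("scene",dict(mailer=(263,252,.02),vialcap=(316,260,.048),dish=(429,289,.018),bcap=(478,282,.075),Lbig=(254,318,.003),Lob=(297,328,.003),Lmid=(339,339,.003),Sob=(431,357,.003),Sround=(473,360,.003),sq=(538,299,.07),timer=(184,270,.022),tip=(624,365,.063)),s)
show("wrist",dict(bcap=(54,28,.075),dish=(82,110,.018),flask=(87,216,.024),fcap=(118,211,.012),Lmid=(218,226,.003),Lob=(221,287,.003),Sob=(209,69,.003),Sround=(197,4,.003),c1=(179,191,.007),c2=(256,193,.007),s1=(165,109,.007),s2=(262,94,.007)),1)
E
```

```text
side mailer [ 0.4393 -0.3371]
side vialcap [ 0.4492 -0.2041]
side flask [ 0.4304 -0.0825]
side fcap [ 0.4882 -0.0686]
side dish [0.4446 0.0728]
side bcap [0.4294 0.1593]
side sq [0.4394 0.2947]
side timer [ 0.5488 -0.4917]
side tip [0.5577 0.4897]
side Lbig [ 0.6248 -0.2905]
side Lob [ 0.6266 -0.1917]
side Lmid [ 0.625  -0.0904]
side Sob [0.6151 0.1164]
side Sround [0.6048 0.2116]
side purple [ 0.3204 -0.2507]
scene mailer [ 0.4456 -0.33  ]
scene vialcap [ 0.4574 -0.1919]
scene dish [0.4467 0.0764]
scene bcap [0.4424 0.1842]
scene Lbig [ 0.6224 -0.2872]
scene Lob [ 0.6226 -0.185 ]
scene Lmid [ 0.6259 -0.0858]
scene Sob [0.6177 0.1215]
scene Sround [0.6008 0.2115]
scene sq [0.4499 0.3207]
scene timer [ 0.5488 -0.4863]
scene tip [0.5685 0.519 ]
wrist bcap [0.4408 0.1811]
wrist dish [0.4455 0.0775]
wrist flask [ 0.4362 -0.0704]
wrist fcap [ 0.4832 -0.0661]
wrist Lmid [ 0.6248 -0.0894]
wrist Lob [ 0.6241 -0.1909]
wrist Sob [0.6188 0.1174]
wrist Sround [0.6029 0.2051]
wrist c1 [ 0.5752 -0.0382]
wrist c2 [ 0.6766 -0.0409]
wrist s1 [0.5624 0.0693]
wrist s2 [0.6838 0.0847]
```

Request:
arm_command --increments '[[[-0.155,-0.38,0],[0,0,0],100],[[-0.155,-0.38,0],[0,0,0],100],[[-0.155,-0.38,0],[0,0,0],100],[[-0.155,-0.38,0],[0,0,0],100],[[-0.155,-0.38,0],[0,0,0],100],[[-0.155,-0.38,0],[0,0,0],100],[[-0.155,-0.38,0],[0,0,0],100],[[-0.155,-0.38,0],[0,0,0],100],[[-0.155,-0.38,0],[0,0,0],100],[[-0.155,-0.38,0],[0,0,0],100]]' --newtons 30

```text
clock: 1.15
tcp_pos: [0.518, -0.3828, 0.248]
orientation: [3.141, -0.008, -0.002]
contact_force: [0.4, 0.5, 0.0]
grip_width: 0.0854
```

```bash
python3 - <<'E'
from h import *
import pickle
o=r.get_obs();print(o["tcp_pos"],o["qvel"])
m=r.camera_model("wrist");im=r.grab_frame("wrist");cv2.imwrite("pics/wA.png",im);pickle.dump(m,open("wA.pkl","wb"))
cv2.imwrite("pics/wAb.png",cv2.resize(im,(800,600),interpolation=cv2.INTER_CUBIC))
E
```

```text
[ 0.518  -0.3828  0.248 ] [-0.0531 -0.0085 -0.0644  0.0075 -0.0164 -0.0005 -0.023 ]
```

View pics/wAb.png

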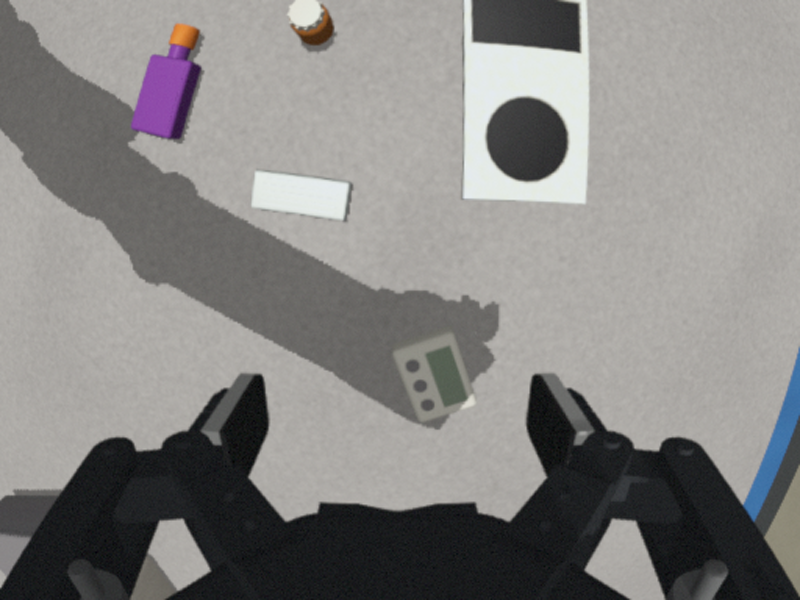

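```bash
python3 - <<'E'
from h import *
import pickle
m=pickle.load(open("wA.pkl","rb"));s=1.5625
im=cv2.imread("pics/wA.png");g=im.min(2)
# mailer: bright blob; tray nest dark blob
n,l,st,c=cv2.connectedComponentsWithStats((g>180).astype(np.uint8))
for i in range(1,n):
    if st[i,4]>80:
        pts=cv2.findContours((l==i).astype(np.uint8),cv2.RETR_EXTERNAL,cv2.CHAIN_APPROX_NONE)[0][0].reshape(-1,2)
        z=.02 if abs(c[i][0]-192)<15 and abs(c[i][1]-125)<15 else (.007 if c[i][0]>250 else .048)
        w=world("wrist",pts,z,m)[:,:2]; print(c[i]*s,st[i,4],cv2.minAreaRect((w*1000).astype(np.float32)))
d=(im.max(2)<60).astype(np.uint8);n,l,st,c=cv2.connectedComponentsWithStats(d)
i=l[int(138/s),int(527/s)];pts=cv2.findContours((l==i).astype(np.uint8),cv2.RETR_EXTERNAL,cv2.CHAIN_APPROX_NONE)[0][0].reshape(-1,2)
print(cv2.minEnclosingCircle((world("wrist",pts,.005,m)[:,:2]*1000).astype(np.float32)))
a=world("wrist",np.array([(464,198),(586,203)])/s,.007,m);print(a,world("wrist",np.array([(309,14)])/s,.048,m),world("wrist",np.array([(435,376)])/s,.022,m))
E
```

```text
[303.7521  11.6709] 294 ((453.1181640625, -198.655517578125), (20.97983741760254, 23.70950698852539), 84.56671905517578)
[524.9931 112.6029] 5875 ((623.0093994140625, -251.4027099609375), (176.9358367919922, 105.45915222167969), 89.60250091552734)
[298.8886 194.3144] 1448 ((441.4481201171875, -333.1551513671875), (29.39605712890625, 75.48269653320312), 80.05659484863281)
((624.1162109375, -289.9106140136719), 32.492462158203125)
[[ 0.571  -0.3385  0.007 ]
 [ 0.6753 -0.3392  0.007 ]] [[ 0.457  -0.1997  0.048 ]] [[ 0.5492 -0.4854  0.022 ]]
```

Request:
arm_command --increments '[[[-0.0785,0.047,-0.13],[0,0,1.396],100],[[-0.0785,0.047,-0.13],[0,0,1.396],100],[[-0.0785,0.047,-0.13],[0,0,1.396],100],[[-0.0785,0.047,-0.13],[0,0,1.396],100],[[-0.0785,0.047,-0.13],[0,0,1.396],100],[[-0.0785,0.047,-0.13],[0,0,1.396],100],[[-0.0785,0.047,-0.13],[0,0,1.396],100],[[-0.0785,0.047,-0.13],[0,0,1.396],100],[[-0.0785,0.047,-0.13],[0,0,1.396],100],[[-0.0785,0.047,-0.13],[0,0,1.396],100]]'

```text
clock: 2.2
tcp_pos: [0.4432, -0.3302, 0.1184]
orientation: [-2.397, -2.03, -0.002]
contact_force: [0.6, -0.7, -0.0]
grip_width: 0.0854
```

Request:
arm_command --increments '[[[0,0,0],[0,0,0],100],[[0,0,0],[0,0,0],100]]'

```text
clock: 2.4
tcp_pos: [0.4425, -0.3313, 0.1184]
orientation: [-2.405, -2.02, -0.001]
contact_force: [-0.1, 0.1, 0.2]
grip_width: 0.085
```

```bash
python3 - <<'E'
from h import *
import pickle
from scipy.spatial.transform import Rotation as R
o=r.get_obs();print(o["tcp_pos"],o["joints"],R.from_rotvec(o["orientation"]).as_matrix()[:,0])
m=r.camera_model("wrist");im=r.grab_frame("wrist");cv2.imwrite("pics/wB.png",im);pickle.dump(m,open("wB.pkl","wb"))
E
```

```text
[ 0.4425 -0.3313  0.1184] [ 0.6994  0.4493 -0.2126  1.9498  0.1328  0.7558  1.8076] [0.1727 0.985  0.0008]
```

View pics/wB.png

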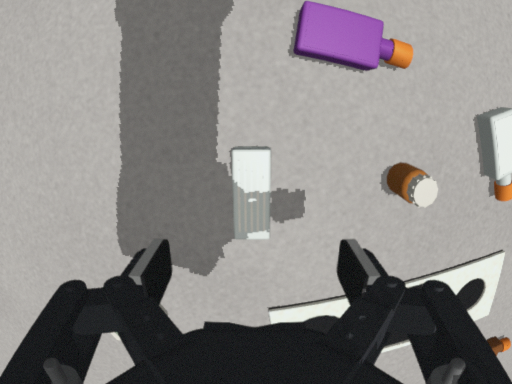

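```bash
python3 - <<'E'
from h import *
import pickle
m=pickle.load(open("wB.pkl","rb"))
print(world("wrist",[(232,149),(270,148),(268,239),(235,239),(425,191)],.02,m),world("wrist",[(425,191)],.048,m))
E
```

```text
[[ 0.4016 -0.3414  0.02  ]
 [ 0.4059 -0.3128  0.02  ]
 [ 0.481  -0.3265  0.02  ]
 [ 0.4762 -0.3537  0.02  ]
 [ 0.4641 -0.1807  0.02  ]] [[ 0.4525 -0.198   0.048 ]]
```

Request:
arm_command --increments '[[[-0.0015,-0.002,-0.05],[0,0,0],100],[[-0.0015,-0.002,-0.08],[0,0,0],100],[[-0.0015,-0.002,-0.0965],[0,0,0],100],[[-0.0015,-0.002,-0.0965],[0,0,0],100],[[-0.0015,-0.002,-0.0965],[0,0,0],0],[[-0.0015,-0.002,-0.0965],[0,0,0],0],[[-0.0015,-0.002,-0.0965],[0,0,0],0],[[-0.0015,-0.002,-0.0965],[0,0,0],0],[[-0.0015,-0.002,-0.0965],[0,0,0],0],[[-0.0015,-0.002,-0.0965],[0,0,0],0]]' --newtons 40

```text
clock: 3.45
tcp_pos: [0.4407, -0.3355, 0.023]
orientation: [2.406, 2.018, 0.001]
contact_force: [-0.3, 0.2, 6.9]
grip_width: 0.0289
```

Request:
arm_command --increments '[[[0,0,0.04],[0,0,0],0],[[0,0,0.08],[0,0,0],0],[[0.183,0.1445,0.08],[0,0,0.17],0],[[0.183,0.1445,0.08],[0,0,0.17],0],[[0.183,0.1445,0.08],[0,0,0.17],0],[[0.183,0.1445,0.08],[0,0,0.17],0],[[0.183,0.1445,0.08],[0,0,0.17],0],[[0.183,0.1445,0.08],[0,0,0.17],0],[[0.183,0.1445,0.08],[0,0,0.17],0],[[0.183,0.1445,0.08],[0,0,0.17],0]]'

```text
clock: 4.45
tcp_pos: [0.6218, -0.192, 0.1016]
orientation: [-2.229, -2.214, 0.002]
contact_force: [0.4, -0.6, -1.3]
grip_width: 0.0291
```

```bash
python3 - <<'E'
from h import *
import pickle
from scipy.spatial.transform import Rotation as R
o=r.get_obs();print(o["tcp_pos"],o["grip_width"],R.from_rotvec(o["orientation"]).as_matrix()[:,0])
m=r.camera_model("wrist");im=r.grab_frame("wrist");cv2.imwrite("pics/wC.png",im);pickle.dump(m,open("wC.pkl","wb"))
E
```

```text
[ 0.6218 -0.192   0.1016] 0.029103820625342947 [ 0.0066  1.     -0.0009]
```

View pics/wC.png

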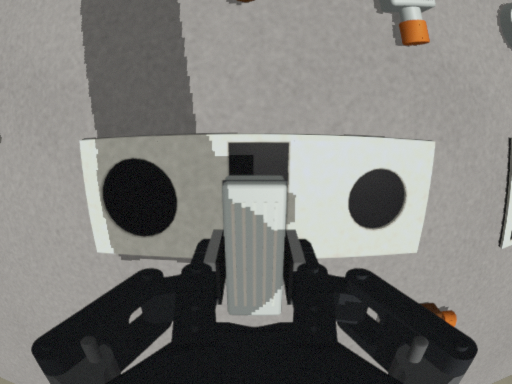

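```bash
python3 - <<'E'
from h import *
import pickle
m=pickle.load(open("wC.pkl","rb"))
print(world("wrist",[(140,197),(377,199)],.003,m),world("wrist",[(229,142),(290,142),(81,140),(434,141),(418,251),(97,252)],.007,m),world("wrist",[(223,179),(288,178),(229,313),(284,314)],.1,m),o if 0 else "")
E
```

```text
[[ 0.6212 -0.2879  0.003 ]
 [ 0.6245 -0.0884  0.003 ]] [[ 0.577  -0.2108  0.007 ]
 [ 0.5772 -0.1651  0.007 ]
 [ 0.5697 -0.3372  0.007 ]
 [ 0.5723 -0.0394  0.007 ]
 [ 0.6759 -0.0379  0.007 ]
 [ 0.6741 -0.34    0.007 ]] [[ 0.5817 -0.206   0.1   ]
 [ 0.5814 -0.177   0.1   ]
 [ 0.6574 -0.2065  0.1   ]
 [ 0.6585 -0.1762  0.1   ]]
```

Request:
arm_command --increments '[[[0.003,0.003,-0.03],[0,0,0],0],[[0.003,0.003,-0.055],[0,0,0],0],[[0.003,0.003,-0.068],[0,0,0],0],[[0.003,0.003,-0.0755],[0,0,0],0],[[0.003,0.003,-0.0755],[0,0,0],0],[[0.003,0.003,-0.0755],[0,0,0],0]]'

```text
clock: 5.1
tcp_pos: [0.6264, -0.1882, 0.0271]
orientation: [2.227, 2.214, 0.001]
contact_force: [-0.6, -0.4, -0.2]
grip_width: 0.0293
```

Request:
arm_command --increments '[[[-0.002,0,-0.001],[0,0,0],0],[[-0.002,0,-0.001],[0,0,0],0],[[-0.002,0,-0.001],[0,0,0],60],[[-0.002,0,-0.001],[0,0,0],60],[[-0.002,0,-0.001],[0,0,0],60],[[-0.002,0,0.03],[0,0,0],100],[[-0.002,0,0.08],[0,0,0],100],[[-0.002,0,0.1],[0,0,0],100]]'

```text
clock: 5.9
tcp_pos: [0.6263, -0.1878, 0.1307]
orientation: [2.223, 2.213, 0.005]
contact_force: [1.4, -0.3, -0.6]
grip_width: 0.0856
```

Request:
arm_command --increments '[[[-0.172,-0.011,0],[0,0,0],100],[[-0.172,-0.011,0],[0,0,0],100],[[-0.172,-0.011,0],[0,0,0],100],[[-0.172,-0.011,0],[0,0,0],100],[[-0.172,-0.011,0],[0,0,0],100],[[-0.172,-0.011,0],[0,0,0],100],[[-0.172,-0.011,0],[0,0,0],100]]'

```text
clock: 6.6
tcp_pos: [0.4537, -0.1983, 0.1267]
orientation: [2.225, 2.216, 0.002]
contact_force: [-0.3, 0.9, 0.1]
grip_width: 0.0855
```

Request:
arm_command --increments '[[[0,0,-0.05],[0,0,0],100],[[0,0,-0.08],[0,0,0],100],[[0,0,-0.099],[0,0,0],100],[[0,0,-0.099],[0,0,0],100],[[0,0,-0.099],[0,0,0],0],[[0,0,-0.099],[0,0,0],0],[[0,0,-0.099],[0,0,0],0],[[0,0,-0.099],[0,0,0],0],[[0,0,-0.099],[0,0,0],0],[[0,0,-0.099],[0,0,0],0]]'

```text
clock: 7.6
tcp_pos: [0.4528, -0.1988, 0.0285]
orientation: [2.226, 2.215, 0.001]
contact_force: [-1.0, 1.3, 5.9]
grip_width: 0.0287
```

Request:
arm_command --increments '[[[0,0,0.05],[0,0,0],0],[[0,0,0.1],[0,0,0],0],[[0.1,0.305,0.1],[0,0,0],0],[[0.1,0.305,0.1],[0,0,0],0],[[0.1,0.305,0.1],[0,0,0],0],[[0.1,0.305,0.1],[0,0,0],0],[[0.1,0.305,0.1],[0,0,0],0],[[0.1,0.305,0.1],[0,0,0],0],[[0.1,0.305,0.1],[0,0,0],0],[[0.1,0.305,0.1],[0,0,0],0]]'

```text
clock: 8.6
tcp_pos: [0.5526, 0.1115, 0.1281]
orientation: [-2.219, -2.222, -0.005]
contact_force: [-0.2, -0.1, 0.6]
grip_width: 0.0284
```

```bash
python3 - <<'E'
from h import *
import pickle
o=r.get_obs();print(o["tcp_pos"],o["grip_width"])
m=r.camera_model("wrist");im=r.grab_frame("wrist");cv2.imwrite("pics/wD.png",im);pickle.dump(m,open("wD.pkl","wb"))
cv2.imwrite("pics/wDb.png",cv2.resize(im,(800,600),interpolation=cv2.INTER_CUBIC))
E
```

```text
[0.5526 0.1115 0.1281] 0.02840802367505038
```

View pics/wDb.png

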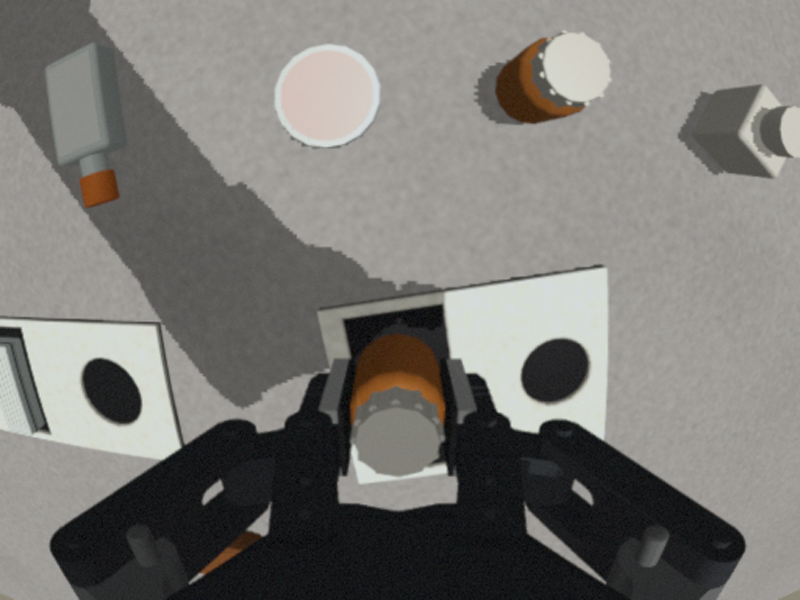

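```bash
python3 - <<'E'
from h import *
import pickle
m=pickle.load(open("wD.pkl","rb"));s=1.5625
f=lambda p,z:print(world("wrist",np.array(p)/s,z,m)[:,:2].tolist())
f([(555,370)],.004);f([(320,310),(606,267),(345,321),(444,307)],.007)
f([(327,94)],.018);f([(575,67)],.075);f([(47,68),(98,43),(103,152),(60,164)],.024);f([(93,160),(99,188)],.0145);f([(787,132)],.07)
f([(111,391)],.004)
E
```

```text
[[0.6021822826792727, 0.2100171622562621]]
[[0.5614450517737962, 0.06809125891444522], [0.5354614534928982, 0.2341982279791654], [0.5679938490194042, 0.08214663295711197], [0.5596660771666345, 0.13804648292074184]]
[[0.44421742559438665, 0.0764536496581942]]
[[0.43780202505815524, 0.1820772557866237]]
[[0.40549407751093586, -0.09782559735093237], [0.3988881869500184, -0.05720632157523846], [0.46379988260206917, -0.0530367832512071], [0.4666196716539344, -0.0872260854736653]]
[[0.4669977261729097, -0.06780254328172548], [0.484191645741133, -0.06441915282748238]]
[[0.4467478216006816, 0.31074556625877686]]
[[0.6238524409622931, -0.0901033024058125]]
```

Request:
arm_command --increments '[[[0.0495,0.0985,0],[0,0,0],0],[[0.0495,0.0985,0],[0,0,0],0],[[0.0495,0.0985,0],[0,0,0],0],[[0.0495,0.0985,-0.03],[0,0,0],0],[[0.0495,0.0985,-0.07],[0,0,0],0],[[0.0495,0.0985,-0.085],[0,0,0],0],[[0.0495,0.0985,-0.09],[0,0,0],0],[[0.0495,0.0985,-0.09],[0,0,0],0]]'

```text
clock: 9.45
tcp_pos: [0.6017, 0.2041, 0.0376]
orientation: [2.228, 2.215, -0.001]
contact_force: [-0.2, -0.0, -0.0]
grip_width: 0.0285
```

Request:
arm_command --increments '[[[0.0005,0.0055,0],[0,0,0],0],[[0.0005,0.0055,-0.003],[0,0,0],0],[[0.0005,0.0055,-0.0058],[0,0,0],0],[[0.0005,0.0055,-0.006],[0,0,0],0],[[0.0005,0.0055,-0.006],[0,0,0],0]]'

```text
clock: 9.95
tcp_pos: [0.6021, 0.2107, 0.0316]
orientation: [2.227, 2.216, 0.001]
contact_force: [0.6, 0.2, 0.6]
grip_width: 0.0288
```

Release, rise, go to above the bottle (0.438, 0.182) — lift to z≈0.16 to clear.

Request:
arm_command --increments '[[[0,0,0],[0,0,0],60],[[0,0,0],[0,0,0],60],[[0,0,0],[0,0,0],60],[[0,0,0.04],[0,0,0],100],[[0,0,0.09],[0,0,0],100],[[0,0,0.13],[0,0,0],100],[[-0.163,-0.029,0.13],[0,0,0],100],[[-0.163,-0.029,0.13],[0,0,0],100],[[-0.163,-0.029,0.13],[0,0,0],100],[[-0.163,-0.029,0.13],[0,0,0],100]]'

```text
clock: 10.95
tcp_pos: [0.4338, 0.1799, 0.1608]
orientation: [-2.225, -2.218, 0.007]
contact_force: [0.2, 0.6, -0.4]
grip_width: 0.0851
```

Request:
arm_command --increments '[[[0,0,0],[0,0,0],100],[[0,0,0],[0,0,0],100]]'

```text
clock: 11.15
tcp_pos: [0.4399, 0.1817, 0.1618]
orientation: [2.226, 2.215, 0.002]
contact_force: [-0.1, 0.1, -0.4]
grip_width: 0.0853
```

Request:
arm_command --increments '[[[0,0,-0.05],[0,0,0],100],[[0,0,-0.09],[0,0,0],100],[[0,0,-0.124],[0,0,0],100],[[0,0,-0.124],[0,0,0],100],[[0,0,-0.124],[0,0,0],0],[[0,0,-0.124],[0,0,0],0],[[0,0,-0.124],[0,0,0],0],[[0,0,-0.124],[0,0,0],0],[[0,0,-0.124],[0,0,0],0],[[0,0,-0.124],[0,0,0],0]]' --newtons 50

```text
clock: 12.15
tcp_pos: [0.4404, 0.1822, 0.0391]
orientation: [2.226, 2.215, 0.005]
contact_force: [-0.8, 0.2, 6.4]
grip_width: 0.0367
```

Request:
arm_command --increments '[[[0,0,0.05],[0,0,0],0],[[0,0,0.09],[0,0,0],0],[[0.184,-0.271,0.09],[0,0,0],0],[[0.184,-0.271,0.09],[0,0,0],0],[[0.184,-0.271,0.09],[0,0,0],0],[[0.184,-0.271,0.09],[0,0,0],0],[[0.184,-0.271,0.09],[0,0,0],0],[[0.184,-0.271,0.09],[0,0,0],0],[[0.184,-0.271,0.09],[0,0,0],0],[[0.184,-0.271,0.09],[0,0,0],0]]'

```text
clock: 13.15
tcp_pos: [0.6247, -0.0957, 0.128]
orientation: [2.233, 2.205, -0.0]
contact_force: [-0.0, -0.6, -1.1]
grip_width: 0.0365
```

Request:
arm_command --increments '[[[0,0,-0.04],[0,0,0],0],[[0,0,-0.07],[0,0,0],0],[[0,0,-0.077],[0,0,0],0],[[0,0,-0.077],[0,0,0],0],[[0,0,-0.077],[0,0,0],0]]'

```text
clock: 13.65
tcp_pos: [0.624, -0.0891, 0.052]
orientation: [2.225, 2.216, 0.003]
contact_force: [1.1, 0.6, -0.8]
grip_width: 0.0364
```

Now 10 mm above seat, centred. Set down (z→0.042), release, rise.

Request:
arm_command --increments '[[[0,0,-0.005],[0,0,0],0],[[0,0,-0.0095],[0,0,0],0],[[0,0,-0.0098],[0,0,0],0],[[0,0,-0.0098],[0,0,0],0]]'

```text
clock: 14.05
tcp_pos: [0.6241, -0.0895, 0.0422]
orientation: [2.226, 2.215, 0.002]
contact_force: [-0.8, 0.8, 6.6]
grip_width: 0.0367
```

Request:
arm_command --increments '[[[0,0,0],[0,0,0],60],[[0,0,0],[0,0,0],60],[[0,0,0],[0,0,0],60],[[0,0,0.04],[0,0,0],100],[[0,0,0.09],[0,0,0],100],[[0,0,0.12],[0,0,0],100]]'

```text
clock: 14.65
tcp_pos: [0.6243, -0.0894, 0.1638]
orientation: [2.225, 2.214, 0.004]
contact_force: [1.3, 0.3, 1.2]
grip_width: 0.0854
```

Request:
arm_command --increments '[[[-0.185,0.0175,0],[0,0,0.14],100],[[-0.185,0.0175,-0.03],[0,0,0.14],100],[[-0.185,0.0175,-0.03],[0,0,0.14],100],[[-0.185,0.0175,-0.03],[0,0,0.14],100],[[-0.185,0.0175,-0.03],[0,0,0.14],100],[[-0.185,0.0175,-0.03],[0,0,0.14],100],[[-0.185,0.0175,-0.03],[0,0,0.14],100],[[-0.185,0.0175,-0.03],[0,0,0.14],100]]'

```text
clock: 15.45
tcp_pos: [0.4398, -0.0719, 0.1309]
orientation: [2.066, 2.366, 0.002]
contact_force: [-0.3, -0.7, 0.2]
grip_width: 0.0854
```

```bash
python3 - <<'E'
from h import *
import pickle
from scipy.spatial.transform import Rotation as R
o=r.get_obs();print(o["tcp_pos"],o["joints"],R.from_rotvec(o["orientation"]).as_matrix()[:,0])
m=r.camera_model("wrist");im=r.grab_frame("wrist");cv2.imwrite("pics/wE.png",im);pickle.dump(m,open("wE.pkl","wb"))
cv2.imwrite("pics/wEb.png",cv2.resize(im,(800,600),interpolation=cv2.INTER_CUBIC))
E
```

```text
[ 0.4398 -0.0719  0.1309] [ 0.3767  0.2979 -0.4067  2.1716  0.1805  0.7014  1.5537] [-0.1347  0.9909  0.0001]
```

View pics/wEb.png

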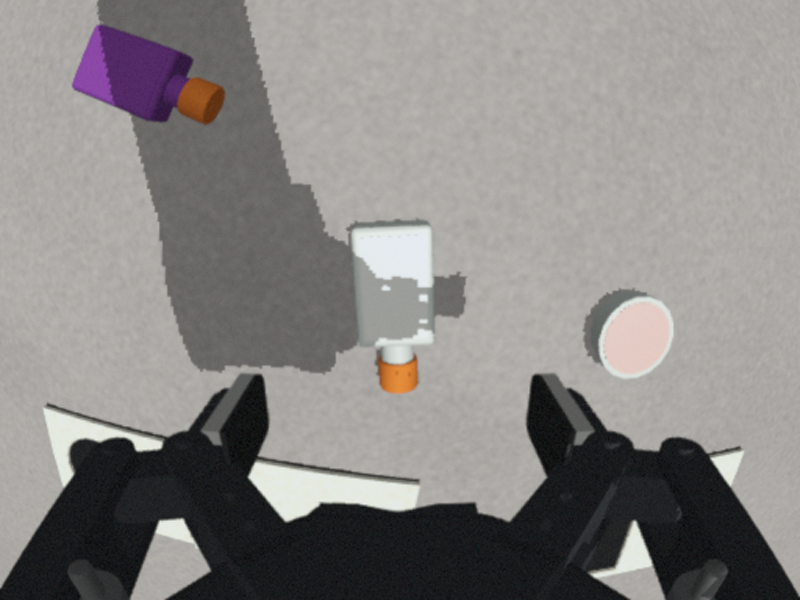

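```bash
python3 - <<'E'
from h import *
import pickle
m=pickle.load(open("wE.pkl","rb"));s=1.5625
w=world("wrist",np.array([(351,228),(432,224),(434,344),(359,344)])/s,.024,m)[:,:2];print(w,w.mean(0),(w[2:].mean(0)-w[:2].mean(0)))
print(world("wrist",np.array([(398,358),(398,374)])/s,.02,m)[:,:2],world("wrist",np.array([(636,338)])/s,.018,m)[:,:2])
E
```

```text
[[ 0.4036 -0.1006]
 [ 0.3961 -0.0603]
 [ 0.4604 -0.0491]
 [ 0.4659 -0.0895]] [ 0.4315 -0.0749] [0.0633 0.0111]
[[ 0.473  -0.0671]
 [ 0.4829 -0.0658]] [[0.4449 0.0758]]
```

Request:
arm_command --increments '[[[-0.0055,-0.0025,-0.05],[0,0,0.045],100],[[-0.0055,-0.0025,-0.085],[0,0,0.045],100],[[-0.0055,-0.0025,-0.107],[0,0,0.045],100],[[-0.0055,-0.0025,-0.107],[0,0,0.045],100],[[-0.0055,-0.0025,-0.107],[0,0,0.045],0],[[-0.0055,-0.0025,-0.107],[0,0,0.045],0],[[-0.0055,-0.0025,-0.107],[0,0,0.045],0],[[-0.0055,-0.0025,-0.107],[0,0,0.045],0],[[-0.0055,-0.0025,-0.107],[0,0,0.045],0],[[-0.0055,-0.0025,-0.107],[0,0,0.045],0]]' --newtons 40

```text
clock: 16.5
tcp_pos: [0.4336, -0.0746, 0.0249]
orientation: [2.011, 2.41, 0.002]
contact_force: [-1.6, 0.8, 5.8]
grip_width: 0.041
```

Request:
arm_command --increments '[[[0,0,0.04],[0,0,0],0],[[0,0,0.06],[0,0,0],0],[[0.17,0.191,0.06],[0,0,-0.028],0],[[0.17,0.191,0.06],[0,0,-0.028],0],[[0.17,0.191,0.06],[0,0,-0.028],0],[[0.17,0.191,0.06],[0,0,-0.028],0],[[0.17,0.191,0.06],[0,0,-0.028],0],[[0.17,0.191,0.06],[0,0,-0.028],0],[[0.17,0.191,0.06],[0,0,-0.028],0],[[0.17,0.191,0.06],[0,0,-0.028],0]]'

```text
clock: 17.5
tcp_pos: [0.6017, 0.115, 0.0836]
orientation: [2.047, 2.383, -0.002]
contact_force: [-0.0, -0.4, -0.6]
grip_width: 0.041
```

Request:
arm_command --increments '[[[0,0,-0.03],[0,0,0],0],[[0,0,-0.045],[0,0,0],0],[[0,0,-0.045],[0,0,0],0],[[0,0,-0.045],[0,0,0],0]]'

```text
clock: 17.9
tcp_pos: [0.6021, 0.1156, 0.0386]
orientation: [-2.047, -2.383, 0.001]
contact_force: [0.8, -0.1, 0.2]
grip_width: 0.041
```

```bash
python3 - <<'E'
from h import *
from scipy.spatial.transform import Rotation as R
o=r.get_obs();print(o["tcp_pos"],o["grip_width"],o["qvel"],R.from_rotvec(o["orientation"]).as_matrix()[:,0])
im=r.grab_frame("wrist");cv2.imwrite("pics/wF.png",im)
E
```

```text
[0.6021 0.1156 0.0386] 0.040994661251815154 [-0.0009 -0.0142 -0.0078 -0.0198  0.0006 -0.0019  0.0009] [-0.1507  0.9886 -0.0003]
```

View pics/wF.png

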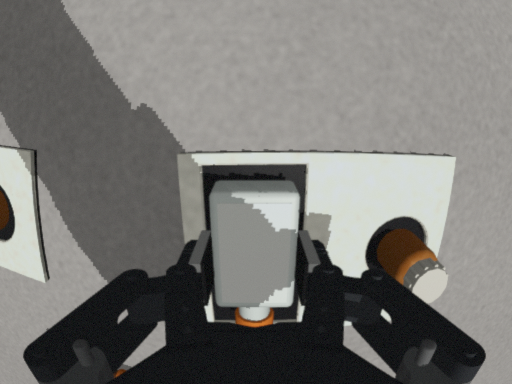

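Request:
arm_command --increments '[[[0.002,0.0005,-0.005],[0,0,0],0],[[0.002,0.0005,-0.01],[0,0,0],0],[[0.002,0.0005,-0.011],[0,0,0],0],[[0.002,0.0005,-0.011],[0,0,0],0],[[0.002,0.0005,-0.011],[0,0,0],0]]'

```text
clock: 18.45
tcp_pos: [0.6049, 0.1171, 0.0279]
orientation: [2.046, 2.383, 0.001]
contact_force: [-0.5, 0.2, 4.1]
grip_width: 0.041
```

Request:
arm_command --increments '[[[0,0,0],[0,0,0],70],[[0,0,0],[0,0,0],70],[[0,0,0],[0,0,0],70],[[0,0,0.04],[0,0,0],100],[[0,0,0.09],[0,0,0],100],[[-0.159,-0.041,0.09],[0,0,0],100],[[-0.159,-0.041,0.09],[0,0,0],100],[[-0.159,-0.041,0.09],[0,0,0],100],[[-0.159,-0.041,0.09],[0,0,0],100],[[-0.159,-0.041,0.09],[0,0,0],100]]'

```text
clock: 19.45
tcp_pos: [0.4428, 0.0748, 0.1174]
orientation: [-2.046, -2.384, 0.004]
contact_force: [1.2, -0.1, 0.5]
grip_width: 0.0854
```

Request:
arm_command --increments '[[[0,0,0],[0,0,0],100],[[0,0,0],[0,0,0],100]]'

```text
clock: 19.65
tcp_pos: [0.4472, 0.0766, 0.1178]
orientation: [2.046, 2.383, 0.003]
contact_force: [0.4, 0.8, 0.5]
grip_width: 0.0855
```

Request:
arm_command --increments '[[[-0.0025,-0.0005,-0.05],[0,0,0],100],[[-0.0025,-0.0005,-0.08],[0,0,0],100],[[-0.0025,-0.0005,-0.098],[0,0,0],100],[[-0.0025,-0.0005,-0.098],[0,0,0],100],[[-0.0025,-0.0005,-0.098],[0,0,0],0],[[-0.0025,-0.0005,-0.098],[0,0,0],0],[[-0.0025,-0.0005,-0.098],[0,0,0],0],[[-0.0025,-0.0005,-0.098],[0,0,0],0],[[-0.0025,-0.0005,-0.098],[0,0,0],0]]'

```text
clock: 20.55
tcp_pos: [0.4443, 0.0758, 0.0209]
orientation: [2.045, 2.382, 0.004]
contact_force: [-0.9, -0.7, 7.3]
grip_width: 0.0523
```

Request:
arm_command --increments '[[[0,0,0.05],[0,0,0],0],[[0,0,0.1],[0,0,0],0],[[0.178,-0.365,0.1],[0,0,0],0],[[0.178,-0.365,0.1],[0,0,0],0],[[0.178,-0.365,0.1],[0,0,0],0],[[0.178,-0.365,0.1],[0,0,0],0],[[0.178,-0.365,0.1],[0,0,0],0],[[0.178,-0.365,0.1],[0,0,0],0],[[0.178,-0.365,0.1],[0,0,0],0],[[0.178,-0.365,0.1],[0,0,0],0]]'

```text
clock: 21.55
tcp_pos: [0.619, -0.2864, 0.1206]
orientation: [2.046, 2.383, 0.001]
contact_force: [0.8, 0.4, -0.2]
grip_width: 0.0521
```

Request:
arm_command --increments '[[[0,0,0],[0,0,0],0],[[0,0,0],[0,0,0],0],[[0,0,-0.04],[0,0,0],0],[[0,0,-0.075],[0,0,0],0],[[0,0,-0.085],[0,0,0],0],[[0,0,-0.085],[0,0,0],0],[[0,0,-0.085],[0,0,0],0]]'

```text
clock: 22.25
tcp_pos: [0.6194, -0.2835, 0.0363]
orientation: [2.044, 2.383, 0.002]
contact_force: [0.1, 0.1, 0.5]
grip_width: 0.0519
```

Request:
arm_command --increments '[[[0.003,-0.006,0],[0,0,0],0],[[0.003,-0.006,-0.006],[0,0,0],0],[[0.003,-0.006,-0.011],[0,0,0],0],[[0.003,-0.006,-0.0125],[0,0,0],0],[[0.003,-0.006,-0.0125],[0,0,0],0]]'

```text
clock: 22.75
tcp_pos: [0.6221, -0.291, 0.0238]
orientation: [2.045, 2.382, -0.001]
contact_force: [-3.5, 0.0, 10.9]
grip_width: 0.0522
```

Request:
arm_command --increments '[[[0,0,0],[0,0,0],85],[[0,0,0],[0,0,0],85],[[0,0,0],[0,0,0],85],[[0,0,0.04],[0,0,0],100],[[0,0,0.09],[0,0,0],100],[[0,0.02,0.14],[0,0,0],100]]'

```text
clock: 23.35
tcp_pos: [0.6204, -0.2746, 0.1594]
orientation: [2.051, 2.379, -0.003]
contact_force: [1.0, -0.1, -0.1]
grip_width: 0.0853
```

Request:
arm_command --increments '[[[0.08,0.25,0.1],[0,0,0],100],[[0.08,0.25,0.1],[0,0,0],100],[[0.08,0.25,0.1],[0,0,0],100],[[0.08,0.25,0.1],[0,0,0],100],[[0.08,0.25,0.1],[0,0,0],100],[[0.08,0.25,0.1],[0,0,0],100],[[0.08,0.25,0.1],[0,0,0],100],[[0.08,0.25,0.1],[0,0,0],100],[[0.08,0.25,0.1],[0,0,0],100]]'

```text
clock: 24.25
tcp_pos: [0.7008, -0.0235, 0.2574]
orientation: [-2.048, -2.381, 0.003]
contact_force: [0.7, -0.4, 0.2]
grip_width: 0.0853
```

```bash
python3 - <<'E'
from h import *
import pickle
o=r.get_obs();print(o["tcp_pos"])
m=r.camera_model("wrist");im=r.grab_frame("wrist");pickle.dump(m,open("wG.pkl","wb"))
cv2.imwrite("pics/wG.png",cv2.resize(im,(800,600),interpolation=cv2.INTER_CUBIC))
cv2.imwrite("pics/side1.png",cv2.resize(r.grab_frame("side")[110:310,130:430],(800,533),interpolation=cv2.INTER_CUBIC))
E
```

```text
[ 0.7008 -0.0235  0.2574]
```

View pics/wG.png

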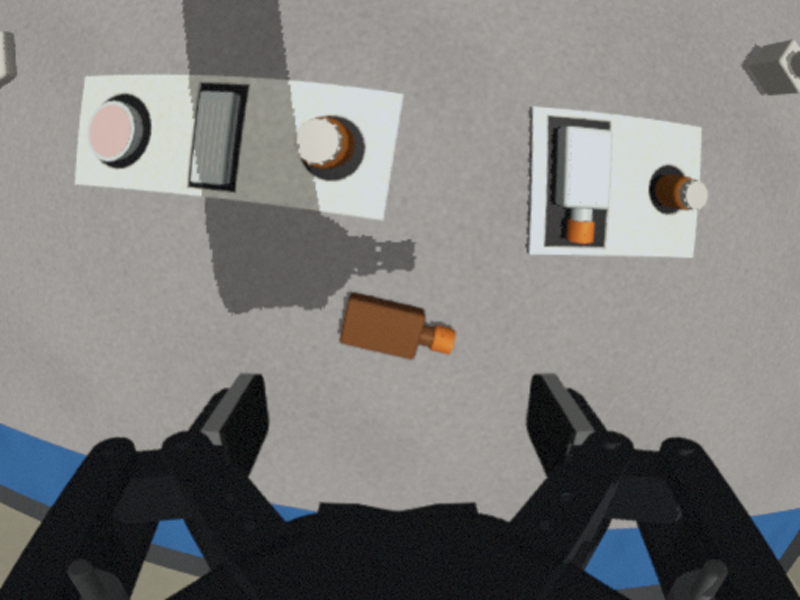

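View pics/side1.png

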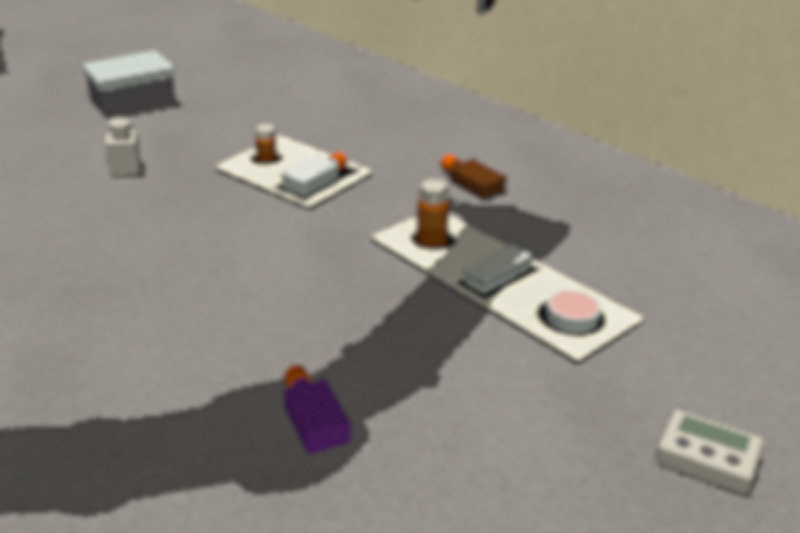

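```bash
python3 - <<'E'
from h import *
import pickle
m=pickle.load(open("wG.pkl","rb"));s=1.5625
W=lambda p,z:world("wrist",np.array(p)/s,z,m)[:,:2]
def tray(corn,loc,name):
    w=W(corn,.007);l=np.array(loc)/1000.
    A,B=l-l.mean(0),w-w.mean(0);U,_,V=np.linalg.svd(A.T@B);R=(U@V).T;c=w.mean(0)-R@l.mean(0)
    print(name,c,np.arctan2(R[1,0],R[0,0]),"resid",abs(w-c-l@R.T).max());return lambda p,z:np.round((W(p,z)-c)@R*1000,1)
f=tray([(86,76),(403,94),(383,219),(75,184)],[(-52,-150),(-52,150),(52,150),(52,-150)],"long")
print("dish",f([(112,131)],.021),"bottle",f([(322,141)],.078),"mailer",f([(203,90),(240,93),(226,186),(196,184)],.023).mean(0))
g=tray([(532,107),(702,127),(693,257),(529,254)],[(-62,-85),(-62,85),(62,85),(62,-85)],"short")
print("flask body",g([(564,127),(611,127),(609,208),(559,205)],.027).mean(0),"cap end",g([(581,243)],.015),"vial",g([(695,194)],.051))
E
```

```text
long [ 0.6229 -0.1886] -0.008213945751836484 resid 0.0006676946870588507
dish [[  0.6 -99. ]] bottle [[ -2.8 103.1]] mailer [1.95  5.875]
short [0.6102 0.1617] 0.16120765986392985 resid 0.001286108448698614
flask body [-14.35  -44.925] cap end [[ 50.4 -41.7]] vial [[ 0.  48.4]]
```

```bash
python3 - <<'E'
import cv2
im=cv2.imread("pics/wG.png")[60:230,60:420]
cv2.imwrite("pics/crop.png",cv2.convertScaleAbs(cv2.resize(im,(800,378),interpolation=cv2.INTER_CUBIC),alpha=1.3,beta=20))
E
```

```text
(no output)
```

View pics/crop.png

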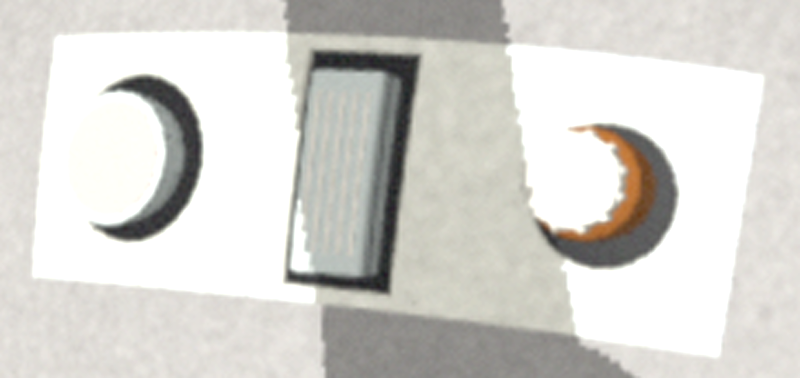

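```bash
python3 -c "
from bench import r
o=r.get_obs();print(o['clock'],o['qvel'],o['contact_force']);print(r.hand_in())"
```

```text
24.35 [ 0.00081908 -0.00353456 -0.00557078 -0.00359336 -0.00137895 -0.00056529
 -0.0021227 ] [0.05051166 0.09657999 0.36625355]
the job is handed in; nothing more can be done
None
```

I placed all five things in their nests and handed the job in at about 24 s on the robot's clock. The slide box, taller bottle and dish are in the long tray, and the flask (cap towards +x) and vial are in the short tray. `hand_in` gives no verdict, so the result below rests on my own last pictures.

The last wrist picture, converted to tray coordinates, gave these offsets from each nest centre:

| Thing | Tray x (mm) | Tray y (mm) |
|---|---|---|
| Dish | 0.6 | 1 |
| Bottle | −2.8 | 3.1 |
| Vial | 0 | −1.6 |
| Flask | about 0 | about −2 |
| Slide box | 2 | first 5.9, about 2–3 on a second look |

- **Disagreement:** the slide box first measured 5.9 mm off in y. A closer crop showed I had picked the edge of its side face instead of its top. Either figure is inside the 10 mm limit.
- **Upright and seated:** the side view shows everything standing or lying flat, inside its nest. I judged height and tilt only by eye, plus the contact force when setting down the bottle, flask and dish.
- **Left alone:** the square bottle, timer and tip box were not approached. They look in place in the final view, but I did not re-measure them.

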